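Zero the jeweller's balance with the empty dish on it

ROBOT

A 6-joint arm with a two-finger parallel gripper is mounted at the origin on the work surface. World frame = base frame: x ahead of the robot, y to its left, z up, the work surface at z = 0. Lengths are in m, angles in rad, forces in N, time in s.
With the tool pointing down it reaches from about 0.35 to 0.975 m from the base axis. Payload 4.9 kg.
Tool frame: the origin (TCP) lies at the very end of the fingers, on their centre line; the grasp point (between the pads) lies 19 mm behind it; z points along the fingers, y is the line along which they close (so a half turn about z gives the same grasp; the last joint's range is limited). The gripper opens to 85 mm and grips with 20 to 120 N. Pads are 22 mm wide; open, the fingers measure 114 mm over their backs; the gripper's body (76 mm by 85 mm) begins 54 mm behind the grasp point. The pads swing forward as they close: fully open they stand 13 mm farther back than shut.
Start: joints at [-1.248, 0.053, 1.613, -0, 1.476, -0.119], TCP at [0.267, -0.565, 0.231] pointing down, gripper open.
Joint ranges: [-3.01, 3.01], [-1.01, 2.22], [0.06, 2.58], [-1.02, 4.17], [0.09, 2.62], [-3.14, 3.14]. Speed limits (rad/s): [2.57, 2.57, 3.14, 3.14, 3.14, 3.14].

INTERFACE

Orientations are given as a unit quaternion [w, x, y, z].
In Python, from plant import manip gives the robot as it stands.
- The arm moves only by the tool send_rows, never from a script. Its argument "increments" is a list of rows, each an object of numbers: "claw": the closure, from -1 (fully open) to 1 (shut); "dx", "dy", "dz": the shift along the tool's x, y, z in units of 0.5 m (1.0 is 0.5 m); "yaw": the turn about the tool's z in units of 1.5 rad (1.0 is 1.5 rad). A call has 1 to 20 rows; each row is the pose to reach, as a shift and turn from the pose commanded when the call began, along the tool's axes at that moment; what a row does not reach only later rows make up. A row lasts 1/8 s, in which the tool goes at most 62.5 mm and 10.7 degrees, less where a joint would pass 70% of its speed; a pose out of reach is approached as far as the arm can. A call with a number of a shift or a turn outside -1 to 1 is refused whole. A call with a gripper value outside its range is refused whole. The fingers move at their own pace and stop on an object; the grip force is fixed at half the most. Time passes only in rows, so rows that repeat a pose let the fingers close. It gives the time, the measured TCP pose, the force, the opening and the grip force at its end, in the units of the state.
- manip.state(): the state, without advancing time (a new reading comes with each control period).
- manip.grab_frame(name): name is "scene" or "top" or "wrist"; returns the picture (480x640x3 uint8, red, green, blue); there is no depth.
- manip.camera_params(name): a dict with "camera_matrix" (3x3 intrinsics, pixels), "k1" (the pictures are not rectified: a ray, as slopes to the right and down, at radius r is drawn at 1 + k1 r^2 times it, then the intrinsics apply), "extrinsics" (4x4, takes a point from world to camera coordinates); the wrist camera has in their place "tool_from_camera" (4x4, takes a point from camera to tool coordinates, whose origin is the TCP and whose axes are the flange's). Camera axes: x right, y down, z forward; pixel columns grow to the right and rows downward; lengths in m; the calibration is good to about 2 mm. A picture is of the moment at which its call begins: read the wrist's pose just before it. camera_params takes no time and is no camera call.
- manip.job_done(): hands the job in; it is judged then, once.
The state is a dict: "time": time; "joint_pos": joint angles; "joint_vel": joint speeds; "joint_efforts": joint torques, N m; "tool_pos": TCP position; "tool_rot": TCP orientation; "contact_force": force on the tool from outside, world axes, zero at the start; "ft_torque": the same for the moment, N m; "gripper_width": opening from 0.0 (shut) to 1.0 (fully open); "grasp_force": force on a finger pad.
Only numpy, scipy, OpenCV 4.12 (cv2) and the standard library are available. Lean on these libraries where they do the work, as an engineer would, in place of code of your own. Each camera call takes 0.05 s, during which the arm holds its last target. There are 200 camera calls.

TASK

Get the balance ready for weighing: with a fingertip push the sliding top door of its draft shield fully shut, then gently press the tare key - the longest key of the row, below the display - and let it come back up. Leave the empty dish untouched on the pan, do not press the other keys, and leave the things round the balance where they are; nothing is to be picked up.

Things in the scene. Friction and masses are not known exactly. Their poses are not given: they have to be found in the camera images.
- balance: White balance, 285 x 200 mm (x, y), fixed. Origin under it at bench height; x from the keys (robot side) to the back, y left, z up. Front panel x -168 to -58, rising from 40 to 58 mm (0.17 rad): four keys in a row at x -140, dark display behind them. Then a clear draft shield, x -50 to 110, y -88 to 88, walls 62 to 163 mm high, with a sliding door as its top. Over 25 N on any part is too rough.
- shield_door (a joint): The shield's clear top door with a black rim, 160 x 160 x 4 mm, upper face 167 mm above the bench. Value: how far it is slid back along the balance's +x, in m; 0 = fully shut against the stop, 0.10 = end of travel; starts 0.05 to 0.085 open. Moves with about 1.5 N, stays where it is left, does not lift off.
- door_pull (a point): Middle of the upright rear face (looking to the balance's +x) of the door's pull; moves with the door, axes as the balance's. The pull is a black ridge near the door's front edge, 70 mm long in y, 18 mm above the door's face (this point: 9 mm above it), its front a ramp. Behind it lie 130 mm of flat door. Push this rear face towards -x to shut the door.
- tare_key_top (a point): Middle of the top of the tare key: the longest of the four, a bar 44 mm long in y by 17 mm in x, at y -6 mm on the balance. It stands 7 mm proud of the panel, top about 51 mm above the bench; z is the panel's normal (0.17 rad from vertical, leaning to the front), x up the slope. Gaps to its neighbours: 23 mm (left), 26 mm (right).
- tare_key (a joint): Travel of the tare key, in m: 0 = up, 0.004 = fully down. Spring: starts to move at 1 N, fully down at 4 N. It registers beyond 0.0025 and springs back when let go.
- power_key (a joint): Travel of the round key, 16 mm across, far left of the row (y +80 mm on the balance); spring and travel as the tare key. Not to be pressed.
- mode_key (a joint): Travel of the square key, 16 mm, second from the left (y +47 mm); as above. Not to be pressed.
- print_key (a joint): Travel of the short bar key, 24 mm long, far right of the row (y -66 mm); as above. Not to be pressed.
- pan_centre (a point): Centre of the top of the round steel pan, 88 mm across, inside the shield, 74 mm above the bench; fixed on the balance.
- dish: Empty aluminium weighing dish, 60 mm across and 16 mm high, loose on the pan inside the shield. Origin: centre of its underside. Must stay there untouched.
- weight: Steel check weight with a small knob, 28 mm across, 42 mm high, 100 g, standing to the left of the balance. Origin: centre of its underside.
- tweezers: Steel tweezers, 122 mm long, 9 mm high, lying to the right of the balance.
- loupe: Folding loupe, 64 x 34 mm, 15 mm high, lying to the left of the balance. Origin: under the centre of its lens.
- pliers: Pliers with black handles, 145 mm long, 12 mm high, lying on the bench away from the balance.
- ring_box: Closed grey ring box, 54 x 60 mm, 43 mm high, away from the balance.
- caliper: Brass slide caliper, 125 mm long, 8 mm high, lying away from the balance.
- file: Hand file with a wooden handle, 150 mm long, 18 mm high, lying away from the balance.

How it is judged:
On the way, in this order (a step that is already met when the one before it is completed fails the run):
1. the draft shield's top door is shut (within 4 mm) (value of joint shield_door below 0.004 m), for 0.2 s.
2. the tare key is pressed by the fingers beyond 2.5 mm, with the door shut (value of joint tare_key above 0.0025 m and contact force between the fingers and balance above 0.5 N and value of joint shield_door below 0.006 m), for 0.1 s.
At the end, for the whole second after the job is handed in: The door is shut within 6 mm, all four keys are up (within 1 mm), the dish lies at rest on the pan, its centre within 25 mm of the pan's, and the weight, tweezers, loupe, pliers, ring box, caliper and file are within 15 mm of where they were (value of joint shield_door below 0.006 m and value of joint each of tare_key, power_key, mode_key, print_key below 0.001 m and horizontal distance between dish and pan_centre below 0.025 m and z of dish in the frame of balance below 0.08 m and linear speed of dish below 0.02 m/s and distance of each of weight, tweezers, loupe, pliers, ring_box, caliper, file from where it was at the start of the episode below 0.015 m); the robot touches nothing.
It fails at once if another key than the tare key pressed beyond 1.5 mm (value of joint any of power_key, mode_key, print_key above 0.0015 m).
It fails at once if the tare key pressed while the door is more than 6 mm open (value of joint tare_key above 0.0025 m and value of joint shield_door above 0.006 m).
It fails at once if more than 25 N on the balance (contact force between the arm and balance above 25 N).
It fails at once if the dish touched, or moved by more than 10 mm (contact force between the arm and dish above 0.3 N or distance of dish from where it was at the start of the episode above 0.01 m).
It fails at once if a thing on the bench moved by more than 15 mm, or lifted (distance of any of weight, tweezers, loupe, pliers, ring_box, caliper, file from where it was at the start of the episode above 0.015 m).
It also fails if it takes over 48 s, if anything falls off the work surface, if the arm or the gripper's body presses on something with over 40 N, if the wrist force passes 120 N, or if a joint passes its speed limit or range.

## Working session

There is one attempt and no reset: what is moved stays moved. The work goes in short steps, Python scripts to look and compute and a tool call to move; the robot and the scene stay as the last step left them, time stands still between calls to the robot, and variables do not carry over. Pictures are saved under pics/ and viewed, at most 10 in all, crops included, and the job is handed in when it is done.

Besides the shell and the picture viewer there is one more tool, called after "Emit:" by a JSON object that holds its "op" and its "data". send_rows: Moves the arm, as the interface text tells. Shifts and turns lie within -1 to 1; 1 stands for 0.5 m of shift or 1.5 rad of turn. Its arguments: {"type":"object","properties":{"increments":{"type":"array","items":{"type":"object","properties":{"claw":{"type":"number"},"dx":{"type":"number"},"dy":{"type":"number"},"dz":{"type":"number"},"yaw":{"type":"number"}}}}},"required":["increments"]}

```bash
mkdir -p pics; python3 - <<'E'
from plant import manip
import cv2
s=manip.state();print(s)
for n in("scene","top"):
    cv2.imwrite(f"pics/{n}0.png",manip.grab_frame(n)[:,:,::-1]);print(manip.camera_params(n))
print(manip.camera_params("wrist"))
E
```

```text
{'time': 0.0, 'joint_pos': array([-1.24801346e+00,  5.33813082e-02,  1.61425008e+00, -3.83480376e-06,
        1.47598981e+00, -1.19000845e-01]), 'joint_vel': array([-0.00018641,  0.00034586,  0.00107741, -0.00027444,  0.00021056,
        0.00036733]), 'joint_efforts': array([-6.50283819e-04, -3.93683982e+01, -3.70179498e+01, -1.23298000e-04,
        7.15169474e-03, -7.48839966e-06]), 'tool_pos': array([ 0.2670271 , -0.56441993,  0.23007408]), 'tool_rot': array([-1.00882182e-03,  9.75701890e-01,  2.19099962e-01, -1.05065628e-04]), 'contact_force': array([ 0.45725782, -0.01359734, -0.38892942]), 'ft_torque': array([ 0.0221995 ,  0.00748086, -0.0592236 ]), 'grasp_force': 0.0, 'gripper_width': 1.0008152642963044}
{'camera_matrix': array([[506.55868373,   0.        , 321.2653607 ],
       [  0.        , 506.55868373, 240.54411638],
       [  0.        ,   0.        ,   1.        ]]), 'k1': -0.09133007908166334, 'extrinsics': array([[-0.11398243,  0.99341861, -0.01129022,  0.05690291],
       [ 0.79139289,  0.08392074, -0.60552011, -0.33942782],
       [-0.60058746, -0.07795365, -0.7957499
[... 403 characters left out ...]
  0.54160163],
       [ 0.10035079, -0.01763475, -0.99479583,  1.18228956],
       [ 0.        ,  0.        ,  0.        ,  1.        ]])}
{'camera_matrix': array([[409.36392061,   0.        , 314.6694883 ],
       [  0.        , 409.36392061, 240.28582103],
       [  0.        ,   0.        ,   1.        ]]), 'k1': -0.0570894447853486, 'tool_from_camera': array([[-4.71990011e-05, -9.53792784e-01, -3.00465177e-01,
         7.82844364e-02],
       [ 9.99999330e-01, -3.92438684e-04,  1.08866598e-03,
         7.75463285e-04],
       [-1.15627591e-03, -3.00464924e-01,  9.53792164e-01,
        -1.42710360e-01],
       [ 0.00000000e+00,  0.00000000e+00,  0.00000000e+00,
         1.00000000e+00]])}
```

View pics/top0.png

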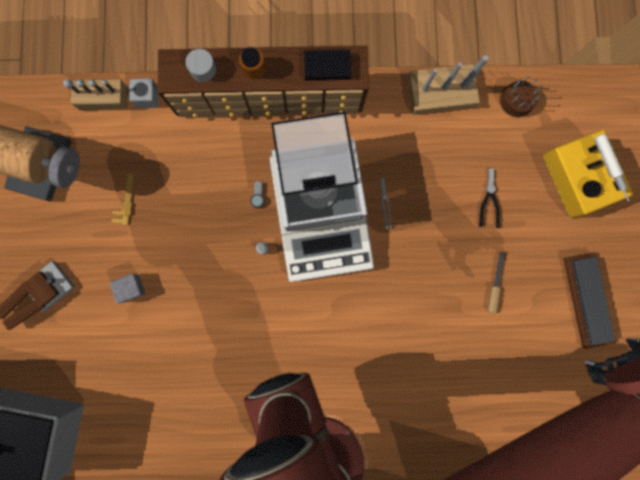

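View pics/scene0.png

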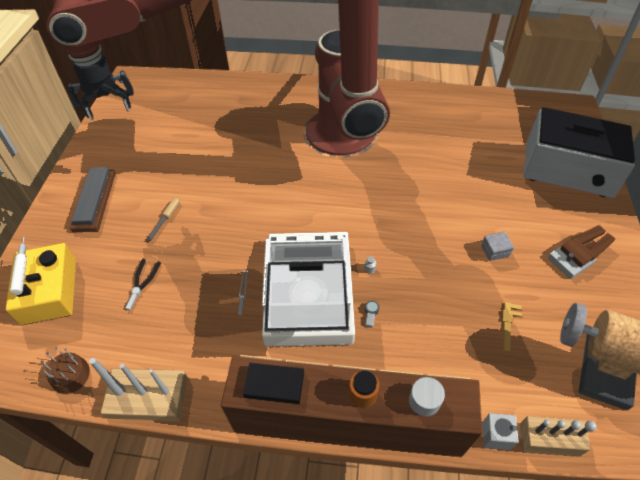

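The top view shows the balance at about (320,215), the pull near (320,184) and the keys along row ~265. The scene view shows the same from behind. I'll enlarge both for exact pixel positions.

```bash
python3 - <<'E'
import cv2
a=cv2.imread("pics/top0.png")[105:285,255:385];cv2.imwrite("pics/topc.png",cv2.resize(a,None,fx=3.3,fy=3.3,interpolation=cv2.INTER_CUBIC))
a=cv2.imread("pics/scene0.png")[225:350,255:365];cv2.imwrite("pics/scenec.png",cv2.resize(a,None,fx=4.8,fy=4.8,interpolation=cv2.INTER_CUBIC))
E
```

```text
(no output)
```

View pics/topc.png

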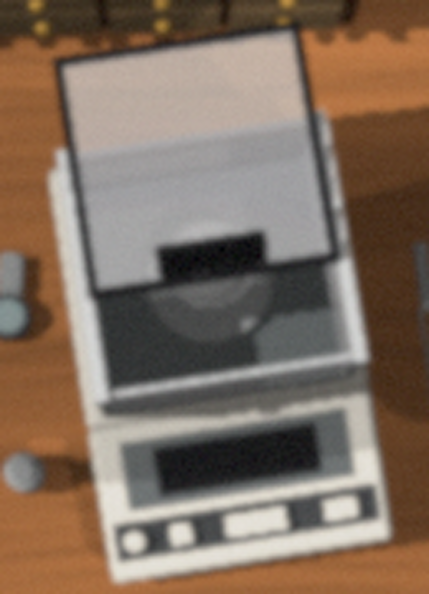

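View pics/scenec.png

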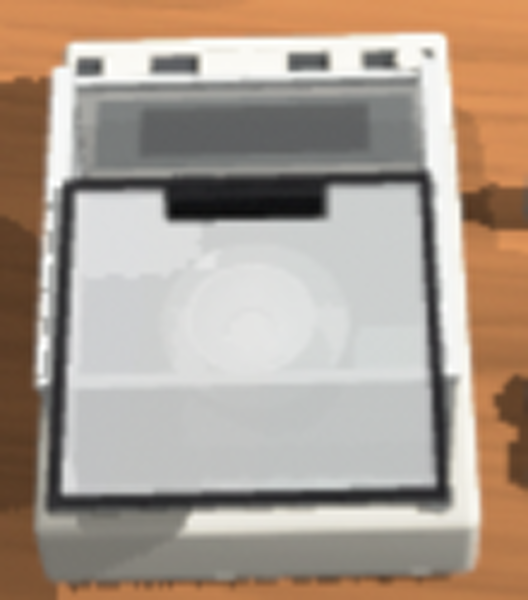

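Read off the crops: the door corners and pull in both views, and the keys from left to right (power, mode, tare, print) in the top view. Now I'll fit x, y, yaw and the door opening.

```bash
cat > fit.py <<'E'
from plant import manip
import numpy as np
from scipy.optimize import least_squares
def proj(n,P):
    c=manip.camera_params(n);T=c["extrinsics"];K=c["camera_matrix"]
    q=P@T[:3,:3].T+T[:3,3];s=q[:,:2]/q[:,2:]
    s=s*(1+c["k1"]*(s**2).sum(1,keepdims=True));return s@K[:2,:2].T+K[:2,2]
top=(np.array([(134,542),(180,532),(257,521),(341,508),(96,293),(336,258),(297,27),(58,62),(158,248),(263,232)])+.5)/3.3-.5+[255,105]
sc=(np.array([(68,182),(430,175),(448,499),(50,507),(168,217),(326,217)])+.5)/4.8-.5+[255,225]
def pts(p):
    x,y,a,d=p
    k=[(-.141,v,.0515,0) for v in(.080,.047,-.006,-.066)]
    dr=[(-.05,.08,.167,1),(-.05,-.08,.167,1),(.11,-.08,.167,1),(.11,.08,.167,1)]
    pl=[(-.02,.035,.185,1),(-.02,-.035,.185,1)]
    # in scene: order y-front, y+front, y+back, y-back ; pull foot hidden -> base of rear face
    s=[dr[1],dr[0],dr[3],dr[2],(-.02,-.035,.167,1),(-.02,.035,.167,1)]
    def w(L):
        L=np.array(L);u=L[:,0]+d*L[:,3];v=L[:,1]
        return np.c_[x+u*np.cos(a)-v*np.sin(a),y+u*np.sin(a)+v*np.cos(a),L[:,2]]
    return w(k+dr+pl),w(s)
def res(p):
    a,b=pts(p);return np.r_[(proj("top",a)-top).ravel(),(proj("scene",b)-sc).ravel()]
r=least_squares(res,[.55,0,.1,.07],loss="soft_l1")
print(r.x.round(4));print(res(r.x).reshape(-1,2).round(1).tolist())
x,y,a,d=r.x;R=np.array([[np.cos(a),-np.sin(a)],[np.sin(a),np.cos(a)]])
print("pull",R@[-.02+d,0]+[x,y],"pull shut",R@[-.02,0]+[x,y],"tare",R@[-.1412,-.006]+[x,y])
E
python3 fit.py
```

```text
[ 0.602  -0.0196  0.1379  0.0592]
[[-0.1, -0.2], [0.2, 0.5], [-0.4, 0.1], [-0.2, -0.2], [-1.5, 3.0], [0.8, 1.7], [-0.1, -0.9], [-1.5, -0.1], [-1.5, -2.3], [-0.1, -2.7], [-1.1, -1.3], [-0.6, -1.8], [-0.2, -1.2], [-0.5, -0.8], [-0.8, 2.7], [0.1, 1.9]]
pull [ 0.64084019 -0.014228  ] pull shut [ 0.58220137 -0.02236884] tare [ 0.46297781 -0.04497822]
```

Emit:
{"op": "send_rows", "data": {"increments": [{"dz":-0.1,"claw":1},{"dx":0.6,"dy":-0.32,"dz":-0.16,"yaw":-0.845,"claw":1},{"dx":0.6,"dy":-0.32,"dz":-0.16,"yaw":-0.845,"claw":1},{"dx":0.6,"dy":-0.32,"dz":-0.16,"yaw":-0.845,"claw":1},{"dx":0.6,"dy":-0.32,"dz":-0.16,"yaw":-0.845,"claw":1},{"dx":0.6,"dy":-0.32,"dz":-0.16,"yaw":-0.845,"claw":1},{"dx":0.6,"dy":-0.32,"dz":-0.16,"yaw":-0.845,"claw":1},{"dx":0.6,"dy":-0.32,"dz":-0.16,"yaw":-0.845,"claw":1},{"dx":0.6,"dy":-0.32,"dz":-0.16,"yaw":-0.845,"claw":1},{"dx":0.6,"dy":-0.32,"dz":-0.16,"yaw":-0.845,"claw":1}]}}

```text
invalid input
```

```bash
cat > go.py <<'E'
import sys,numpy as np
from plant import manip
from scipy.spatial.transform import Rotation as Ro
P=(.602,-.0196);a=.1379
def w(u,v):c,s=np.cos(a),np.sin(a);return np.array([P[0]+u*c-v*s,P[1]+u*s+v*c])
s=manip.state();R=Ro.from_quat(np.roll(s["tool_rot"],-1)).as_matrix()
u,v,z=map(float,sys.argv[1:4]);t=np.r_[w(u,v),z];D=R.T@(t-s["tool_pos"])
d=s["tool_pos"][:2]-P;c,q=np.cos(a),np.sin(a)
print("t",s["time"],"tcp",s["tool_pos"].round(4),"in balance",(c*d[0]+q*d[1]).round(4),(-q*d[0]+c*d[1]).round(4),"F",s["contact_force"].round(2),"w",s["gripper_width"])
print("units",(D/.5).round(4),"yaw",(np.arctan2(R[1,0],R[0,0])-(a+np.pi/2))/1.5, "down",R[2,2])
E
python3 go.py .08 0 .25
```

```text
t 0.1 tcp [ 0.267  -0.5645  0.2302] in balance -0.4067 -0.4937 F [-0.6  -0.41  0.77] w 0.9978361012892992
units [ 1.2242 -0.6509 -0.0382] yaw -0.8446067946149344 down -0.9999982820441999
```

Emit:
{"op": "send_rows", "data": {"increments": [{"dx":0,"dy":0,"dz":-0.1,"yaw":0,"claw":1},{"dx":0.6,"dy":-0.32,"dz":-0.16,"yaw":-0.845,"claw":1},{"dx":0.6,"dy":-0.32,"dz":-0.16,"yaw":-0.845,"claw":1},{"dx":0.6,"dy":-0.32,"dz":-0.16,"yaw":-0.845,"claw":1},{"dx":0.6,"dy":-0.32,"dz":-0.16,"yaw":-0.845,"claw":1},{"dx":0.6,"dy":-0.32,"dz":-0.16,"yaw":-0.845,"claw":1},{"dx":0.6,"dy":-0.32,"dz":-0.16,"yaw":-0.845,"claw":1},{"dx":0.6,"dy":-0.32,"dz":-0.16,"yaw":-0.845,"claw":1},{"dx":0.6,"dy":-0.32,"dz":-0.16,"yaw":-0.845,"claw":1},{"dx":0.6,"dy":-0.32,"dz":-0.16,"yaw":-0.845,"claw":1}]}}

```text
time: 1.35
tool_pos: [0.4697, -0.2922, 0.3109]
tool_rot: [-0.0, 0.657, 0.754, -0.0]
contact_force: [0.7, -0.8, -0.7]
gripper_width: 0.001
grasp_force: 0.0
```

```bash
python3 go.py .08 0 .25
```

```text
t 1.35 tcp [ 0.4697 -0.2922  0.3109] in balance -0.1685 -0.2519 F [ 0.74 -0.76 -0.74] w 0.001498585494123069
units [0.5046 0.4961 0.1218] yaw -0.0012680213515359935 down -0.9999997416825319
```

Emit:
{"op": "send_rows", "data": {"increments": [{"dx":0.505,"dy":0.496,"dz":0.06,"yaw":0,"claw":1},{"dx":0.505,"dy":0.496,"dz":0.06,"yaw":0,"claw":1},{"dx":0.505,"dy":0.496,"dz":0.06,"yaw":0,"claw":1},{"dx":0.505,"dy":0.496,"dz":0.06,"yaw":0,"claw":1},{"dx":0.505,"dy":0.496,"dz":0.06,"yaw":0,"claw":1},{"dx":0.505,"dy":0.496,"dz":0.06,"yaw":0,"claw":1},{"dx":0.505,"dy":0.496,"dz":0.06,"yaw":0,"claw":1},{"dx":0.505,"dy":0.496,"dz":0.18,"yaw":0,"claw":1},{"dx":0.505,"dy":0.496,"dz":0.21,"yaw":0,"claw":1},{"dx":0.505,"dy":0.496,"dz":0.21,"yaw":0,"claw":1}]}}

```text
time: 2.6
tool_pos: [0.6796, -0.0088, 0.2049]
tool_rot: [-0.001, 0.657, 0.754, -0.001]
contact_force: [-0.3, 0.3, -0.2]
gripper_width: 0.001
grasp_force: 0.0
```

```bash
python3 go.py .08 0 .175; python3 - <<'E'
from plant import manip
import cv2,numpy as np
a=manip.grab_frame("top")[100:280,250:390,::-1];b=manip.grab_frame("scene")[210:350,250:370,::-1]
a=cv2.resize(a,(400,514),interpolation=2);b=cv2.resize(b,(400,467),interpolation=2)
b=np.pad(b,((0,47),(0,0),(0,0)));cv2.imwrite("pics/pre.png",np.hstack([a,b]))
E
```

```text
t 2.6 tcp [ 0.6796 -0.0088  0.2049] in balance 0.0784 0.0 F [-0.34  0.3  -0.16] w 0.0013716053752724309
units [-0.0001  0.0034  0.0599] yaw -0.0008542703527218976 down -0.9999945115139774
```

View pics/pre.png

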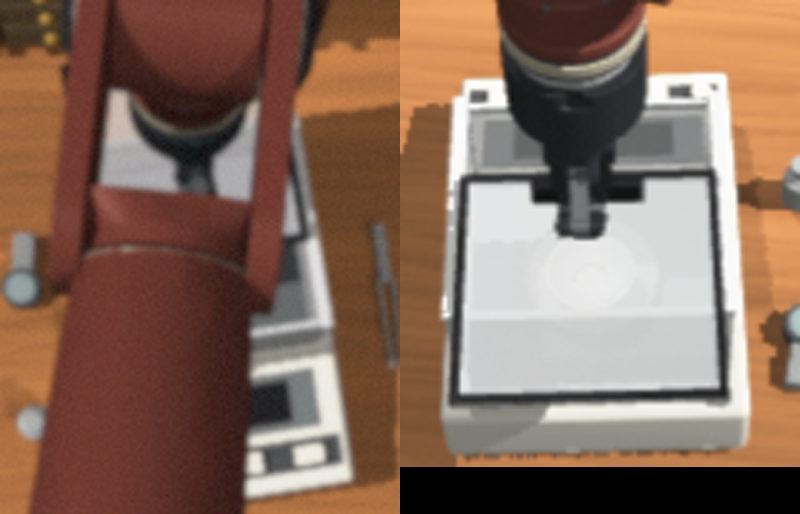

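The fingertip is behind the pull and in line with its middle (right crop: tip ~(582,235), pull foot at row ~200). I'll lower it and start pushing.

Emit:
{"op": "send_rows", "data": {"increments": [{"dx":0,"dy":0,"dz":0.03,"yaw":0,"claw":1},{"dx":0,"dy":0,"dz":0.05,"yaw":0,"claw":1},{"dx":0,"dy":0,"dz":0.057,"yaw":0,"claw":1},{"dx":0,"dy":-0.01,"dz":0.057,"yaw":0,"claw":1},{"dx":0,"dy":-0.02,"dz":0.057,"yaw":0,"claw":1},{"dx":0,"dy":-0.03,"dz":0.057,"yaw":0,"claw":1},{"dx":0,"dy":-0.04,"dz":0.057,"yaw":0,"claw":1},{"dx":0,"dy":-0.05,"dz":0.057,"yaw":0,"claw":1},{"dx":0,"dy":-0.06,"dz":0.057,"yaw":0,"claw":1},{"dx":0,"dy":-0.07,"dz":0.057,"yaw":0,"claw":1},{"dx":0,"dy":-0.08,"dz":0.057,"yaw":0,"claw":1},{"dx":0,"dy":-0.09,"dz":0.057,"yaw":0,"claw":1},{"dx":0,"dy":-0.1,"dz":0.057,"yaw":0,"claw":1},{"dx":0,"dy":-0.11,"dz":0.057,"yaw":0,"claw":1},{"dx":0,"dy":-0.12,"dz":0.057,"yaw":0,"claw":1}]}}

```text
time: 4.58
tool_pos: [0.621, -0.016, 0.1779]
tool_rot: [0.0, 0.656, 0.754, 0.0]
contact_force: [2.5, 0.3, 0.1]
gripper_width: 0.003
grasp_force: 0.6
```

```bash
python3 go.py -.010 0 .176; python3 - <<'E'
from plant import manip
import cv2
b=manip.grab_frame("scene")[210:350,250:370,::-1]
cv2.imwrite("pics/p1.png",cv2.resize(b,(514,600),interpolation=2))
E
```

```text
t 4.575 tcp [ 0.621  -0.016   0.1779] in balance 0.0194 0.0009 F [2.48 0.31 0.14] w 0.0033907801676372634
units [-0.0018 -0.0587  0.0037] yaw 0.0004043384514023825 down -0.9999999865214104
```

View pics/p1.png

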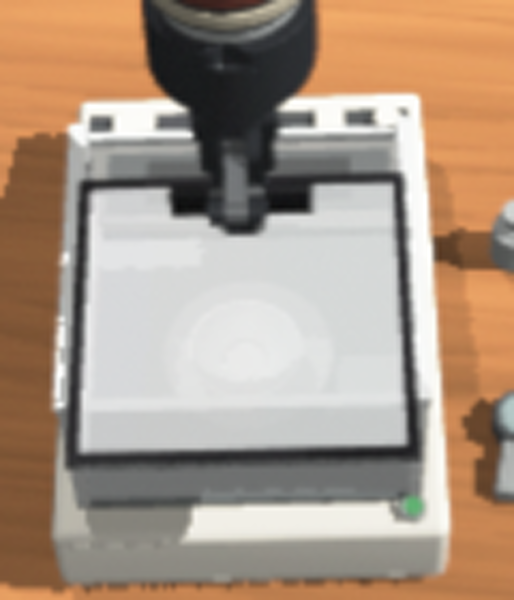

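The finger is on the pull's rear face and the door is sliding with it at about 2.5 N. I'll keep pushing and slow down near the stop.

Emit:
{"op": "send_rows", "data": {"increments": [{"dx":0,"dy":-0.008,"dz":0.002,"yaw":0,"claw":1},{"dx":0,"dy":-0.016,"dz":0.002,"yaw":0,"claw":1},{"dx":0,"dy":-0.024,"dz":0.002,"yaw":0,"claw":1},{"dx":0,"dy":-0.032,"dz":0.002,"yaw":0,"claw":1},{"dx":0,"dy":-0.036,"dz":0.002,"yaw":0,"claw":1},{"dx":0,"dy":-0.039,"dz":0.002,"yaw":0,"claw":1},{"dx":0,"dy":-0.042,"dz":0.002,"yaw":0,"claw":1},{"dx":0,"dy":-0.045,"dz":0.002,"yaw":0,"claw":1}]}}

```text
time: 5.62
tool_pos: [0.599, -0.0192, 0.1768]
tool_rot: [0.0, 0.656, 0.754, -0.0]
contact_force: [1.4, -0.4, 2.2]
gripper_width: -0.002
grasp_force: 1.0
```

```bash
python3 go.py -.010 0 .176
```

```text
t 5.625 tcp [ 0.599  -0.0192  0.1768] in balance -0.0029 0.0008 F [ 1.4  -0.45  2.17] w -0.0024344377854068466
units [-0.0016 -0.0142  0.0016] yaw 0.000379194753138042 down -0.9999999957970576
```

Emit:
{"op": "send_rows", "data": {"increments": [{"dx":0,"dy":-0.003,"dz":0,"yaw":0,"claw":1},{"dx":0,"dy":-0.006,"dz":0,"yaw":0,"claw":1},{"dx":0,"dy":-0.008,"dz":0,"yaw":0,"claw":1},{"dx":0,"dy":-0.01,"dz":0,"yaw":0,"claw":1}]}}

```text
time: 6.12
tool_pos: [0.5941, -0.0199, 0.1768]
tool_rot: [0.0, 0.656, 0.754, -0.0]
contact_force: [1.3, -0.1, 2.2]
gripper_width: -0.002
grasp_force: 1.0
```

Emit:
{"op": "send_rows", "data": {"increments": [{"dx":0,"dy":-0.002,"dz":0,"yaw":0,"claw":1},{"dx":0,"dy":-0.004,"dz":0,"yaw":0,"claw":1}]}}

```text
time: 6.38
tool_pos: [0.592, -0.0201, 0.1768]
tool_rot: [-0.0, 0.656, 0.754, -0.0]
contact_force: [0.7, -0.9, 2.6]
gripper_width: -0.002
grasp_force: 1.0
```

Emit:
{"op": "send_rows", "data": {"increments": [{"dx":0,"dy":-0.002,"dz":0,"yaw":0,"claw":1},{"dx":0,"dy":-0.003,"dz":0,"yaw":0,"claw":1}]}}

```text
time: 6.62
tool_pos: [0.5906, -0.0203, 0.1768]
tool_rot: [0.0, 0.656, 0.754, -0.0]
contact_force: [0.7, -0.0, 2.1]
gripper_width: 0.003
grasp_force: 1.0
```

Emit:
{"op": "send_rows", "data": {"increments": [{"dx":0,"dy":-0.002,"dz":0,"yaw":0,"claw":1},{"dx":0,"dy":-0.004,"dz":0,"yaw":0,"claw":1}]}}

```text
time: 6.88
tool_pos: [0.5886, -0.0206, 0.1768]
tool_rot: [0.0, 0.656, 0.754, -0.0]
contact_force: [1.8, -0.0, 2.0]
gripper_width: 0.001
grasp_force: 1.0
```

```bash
python3 go.py -.010 0 .176; python3 - <<'E'
from plant import manip
import cv2
b=manip.grab_frame("scene")[210:350,250:370,::-1]
cv2.imwrite("pics/p2.png",cv2.resize(b,(514,600),interpolation=2))
E
```

```text
t 6.875 tcp [ 0.5886 -0.0206  0.1768] in balance -0.0134 0.0009 F [ 1.8  -0.03  2.02] w 0.0005678169859282757
units [-0.0017  0.0068  0.0016] yaw 0.00041915452464191816 down -0.99999999987771
```

View pics/p2.png

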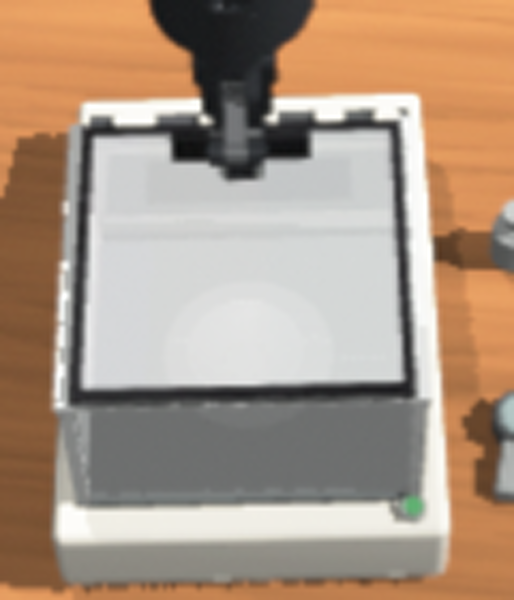

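The door's rear edge (row ~395) is just short of the rear wall's top edge (row ~402). It's almost shut, so I'll creep on until the force rises.

Emit:
{"op": "send_rows", "data": {"increments": [{"dx":0,"dy":-0.002,"dz":0,"yaw":0,"claw":1},{"dx":0,"dy":-0.004,"dz":0,"yaw":0,"claw":1}]}}

```text
time: 7.18
tool_pos: [0.5867, -0.0209, 0.1768]
tool_rot: [0.0, 0.656, 0.754, 0.0]
contact_force: [2.9, 0.7, 1.9]
gripper_width: 0.001
grasp_force: 1.6
```

Emit:
{"op": "send_rows", "data": {"increments": [{"dx":0,"dy":-0.002,"dz":0,"yaw":0,"claw":1},{"dx":0,"dy":-0.003,"dz":0,"yaw":0,"claw":1}]}}

```text
time: 7.42
tool_pos: [0.5864, -0.0209, 0.177]
tool_rot: [0.001, 0.657, 0.754, 0.001]
contact_force: [7.4, 1.0, -1.1]
gripper_width: -0.001
grasp_force: 3.2
```

Emit:
{"op": "send_rows", "data": {"increments": [{"dx":0,"dy":-0.001,"dz":0,"yaw":0,"claw":1},{"dx":0,"dy":-0.002,"dz":0,"yaw":0,"claw":1}]}}

```text
time: 7.68
tool_pos: [0.5862, -0.0209, 0.1771]
tool_rot: [0.002, 0.656, 0.754, 0.002]
contact_force: [10.6, 0.9, -2.4]
gripper_width: -0.002
grasp_force: 4.4
```

The force rose to 10.6 N and motion stopped: the door is against its stop. Next: back off, lift, and move above the tare key.

Emit:
{"op": "send_rows", "data": {"increments": [{"dx":0,"dy":0.02,"dz":0,"yaw":0,"claw":1},{"dx":0,"dy":0.02,"dz":-0.1,"yaw":0,"claw":1},{"dx":0,"dy":0.02,"dz":-0.16,"yaw":0,"claw":1},{"dx":-0.014,"dy":-0.1,"dz":-0.16,"yaw":0,"claw":1},{"dx":-0.014,"dy":-0.2,"dz":-0.16,"yaw":0,"claw":1},{"dx":-0.014,"dy":-0.257,"dz":-0.16,"yaw":0,"claw":1},{"dx":-0.014,"dy":-0.257,"dz":-0.08,"yaw":0,"claw":1},{"dx":-0.014,"dy":-0.257,"dz":0.02,"yaw":0,"claw":1},{"dx":-0.014,"dy":-0.257,"dz":0.1,"yaw":0,"claw":1},{"dx":-0.014,"dy":-0.257,"dz":0.18,"yaw":0,"claw":1},{"dx":-0.014,"dy":-0.257,"dz":0.19,"yaw":0,"claw":1},{"dx":-0.014,"dy":-0.257,"dz":0.19,"yaw":0,"claw":1}]}}

```text
time: 9.18
tool_pos: [0.4581, -0.0459, 0.0823]
tool_rot: [-0.0, 0.656, 0.754, -0.0]
contact_force: [0.6, -0.6, 0.3]
gripper_width: -0.002
grasp_force: 0.0
```

```bash
python3 go.py -.144 -.006 .055; python3 - <<'E'
from plant import manip
import cv2,numpy as np
a=manip.grab_frame("wrist")[:,:,::-1];b=manip.grab_frame("scene")[210:350,250:370,::-1]
a=cv2.resize(a,(480,360));b=cv2.resize(b,(309,360),interpolation=2)
cv2.imwrite("pics/k1.png",np.hstack([a,b]))
E
```

```text
t 9.175 tcp [ 0.4581 -0.0459  0.0823] in balance -0.1462 -0.0063 F [ 0.63 -0.6   0.28] w -0.002167326785976981
units [0.0006 0.0044 0.0547] yaw 0.0004285224452479734 down -0.999999848205984
```

View pics/k1.png

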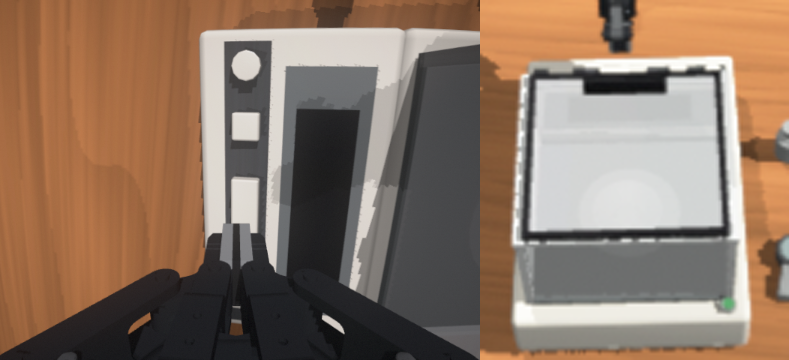

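The fingertips (wrist view, cols 225–262) are over the tare key bar (cols 232–257), well away from the other keys. The key's centre comes out 4–5 mm further towards +x, which agrees with the fit. The scene view shows the door shut.

Emit:
{"op": "send_rows", "data": {"increments": [{"dx":0,"dy":0.007,"dz":0.02,"yaw":0,"claw":1},{"dx":0,"dy":0.007,"dz":0.04,"yaw":0,"claw":1},{"dx":0,"dy":0.007,"dz":0.052,"yaw":0,"claw":1},{"dx":0,"dy":0.007,"dz":0.054,"yaw":0,"claw":1},{"dx":0,"dy":0.007,"dz":0.056,"yaw":0,"claw":1},{"dx":0,"dy":0.007,"dz":0.058,"yaw":0,"claw":1}]}}

```text
time: 10.02
tool_pos: [0.4616, -0.0455, 0.053]
tool_rot: [0.0, 0.656, 0.754, 0.0]
contact_force: [0.0, 0.8, 0.5]
gripper_width: -0.002
grasp_force: 0.0
```

Emit:
{"op": "send_rows", "data": {"increments": [{"dx":0,"dy":0,"dz":0.002,"yaw":0,"claw":1},{"dx":0,"dy":0,"dz":0.003,"yaw":0,"claw":1}]}}

```text
time: 10.28
tool_pos: [0.4617, -0.0455, 0.0516]
tool_rot: [0.0, 0.656, 0.754, 0.0]
contact_force: [0.6, -0.1, 0.8]
gripper_width: -0.002
grasp_force: 0.7
```

Emit:
{"op": "send_rows", "data": {"increments": [{"dx":0,"dy":0,"dz":0.002,"yaw":0,"claw":1},{"dx":0,"dy":0,"dz":0.003,"yaw":0,"claw":1}]}}

```text
time: 10.52
tool_pos: [0.4619, -0.0455, 0.0502]
tool_rot: [0.0, 0.656, 0.754, 0.0]
contact_force: [0.9, 0.9, 3.0]
gripper_width: -0.002
grasp_force: 1.2
```

Emit:
{"op": "send_rows", "data": {"increments": [{"dx":0,"dy":0,"dz":0.001,"yaw":0,"claw":1},{"dx":0,"dy":0,"dz":0.002,"yaw":0,"claw":1}]}}

```text
time: 10.78
tool_pos: [0.462, -0.0454, 0.0492]
tool_rot: [0.001, 0.656, 0.754, 0.0]
contact_force: [1.1, 0.9, 3.0]
gripper_width: -0.002
grasp_force: 1.5
```

Emit:
{"op": "send_rows", "data": {"increments": [{"dx":0,"dy":0,"dz":0.001,"yaw":0,"claw":1},{"dx":0,"dy":0,"dz":0.002,"yaw":0,"claw":1}]}}

```text
time: 11.02
tool_pos: [0.462, -0.0455, 0.0482]
tool_rot: [0.001, 0.656, 0.754, 0.0]
contact_force: [2.5, 1.0, 4.1]
gripper_width: -0.001
grasp_force: 1.9
```

Emit:
{"op": "send_rows", "data": {"increments": [{"dx":0,"dy":0,"dz":0.001,"yaw":0,"claw":1},{"dx":0,"dy":0,"dz":0.002,"yaw":0,"claw":1}]}}

```text
time: 11.28
tool_pos: [0.4622, -0.0455, 0.0479]
tool_rot: [0.001, 0.656, 0.754, 0.0]
contact_force: [-1.2, 1.8, 10.3]
gripper_width: 0.001
grasp_force: 4.8
```

The force jumped to 10 N as the key bottomed out, so the press has registered. Releasing and lifting clear.

Emit:
{"op": "send_rows", "data": {"increments": [{"dx":0,"dy":0,"dz":-0.01,"yaw":0,"claw":1},{"dx":0,"dy":0,"dz":-0.03,"yaw":0,"claw":1},{"dx":0,"dy":0,"dz":-0.1,"yaw":0,"claw":1},{"dx":0,"dy":0,"dz":-0.2,"yaw":0,"claw":1},{"dx":0,"dy":0,"dz":-0.3,"yaw":0,"claw":1},{"dx":0,"dy":0,"dz":-0.3,"yaw":0,"claw":1},{"dx":0,"dy":0,"dz":-0.3,"yaw":0,"claw":1}]}}

```text
time: 12.15
tool_pos: [0.4605, -0.0453, 0.1958]
tool_rot: [-0.001, 0.657, 0.754, -0.001]
contact_force: [0.3, -0.2, -1.3]
gripper_width: -0.001
grasp_force: 0.0
```

```bash
python3 - <<'E'
from plant import manip
import cv2,numpy as np
a=manip.grab_frame("wrist")[:,:,::-1];b=manip.grab_frame("scene")[210:350,250:370,::-1]
a=cv2.resize(a,(480,360));b=cv2.resize(b,(309,360),interpolation=2)
cv2.imwrite("pics/k2.png",np.hstack([a,b]))
E
```

```text
(no output)
```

View pics/k2.png

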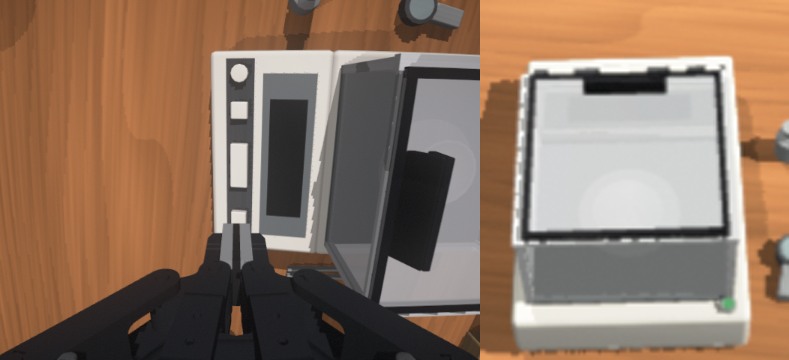

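The door is shut, the keys are up and the arm is clear of everything, so I'm handing in.

```bash
python3 -c "
from plant import manip
print(manip.job_done())"
```

```text
the job is handed in; nothing more can be done
None
```

I pushed the draft-shield door shut against its stop and pressed the tare key to the bottom and released it. The last pictures show the door shut and the keys up, and the job was handed in at about 12 s; no verdict came back.

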